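# Tuck a flashing under a lapped roof tile and hold it down

### The arm

A 6-joint arm with a two-finger parallel gripper is mounted at the origin on the work surface. World frame = base frame: x ahead of the robot, y to its left, z up, the work surface at z = 0. Lengths are in m, angles in rad, forces in N, time in s.
With the tool pointing down it reaches from about 0.4 to 0.825 m from the base axis. Payload 7 kg.
Tool frame: the origin (TCP) lies on the centre line of the jaws, within the pads' length; the fingertips stand 22 mm ahead of it and the grasp point (between the pads) lies 3 mm ahead of it; z points along the fingers, y is the line along which they close (so a half turn about z gives the same grasp; the last joint's range is limited). The gripper opens to 88 mm and grips with 3 to 60 N. Pads are 19 mm wide; open, the fingers measure 130 mm over their backs; the gripper's body (78 mm by 193 mm) begins 47 mm behind the grasp point.
Start: joints at [-0.884, 0.359, 0.012, 0, -1.224, -0.288], TCP at [0.262, -0.622, 0.249] pointing down, gripper open.
Joint ranges: [-3.07, 3.07], [-1.43, 2.12], [-1.02, 1.25], [-3.03, 1.67], [-3.05, -0], [-3.03, 3.03]. Speed limits (rad/s): [2.39, 2.39, 3.01, 3.14, 3.14, 3.14].

### API

Orientations are given as [roll, pitch, yaw] about the fixed x, y, z axes, in that order (R = Rz(yaw) Ry(pitch) Rx(roll)).
In Python, from station import monitor, viewer, order gives the robot as it stands. The module is installed in compiled form; this text tells all that it offers.
- The arm moves only by the tool servo_tool, never from a script. Its argument "targets" is a list of rows, each an object with "angular": the turn, a rotation vector about the tool's x, y, z in degrees, a list of three; "xyz": the shift along the tool's x, y, z in cm, a list of three; "claw": the finger opening in cm, from 0 to 8.76. A call has 1 to 20 rows; each row shifts and turns the commanded pose from where the row before left it, along the tool's axes as they then stand; what a row does not reach is not made up. A row lasts 1/10 s, in which the tool goes at most 50 mm and 8.59 degrees, less where a joint would pass 70% of its speed; a pose out of reach is approached as far as the arm can. A call is refused whole if a number of a shift passes 5 or a number of a turn 8.59, either way. A call with a gripper value outside its range is refused whole. The fingers move at their own pace and stop on an object; "force" is the grip in N (left out, the last holds). Time passes only in rows, so rows that do not move let the fingers close. It gives the time, the measured TCP pose, the force, the opening and the grip force at its end, in the units of the state.
- monitor.get_state(): the state, without advancing time (a new reading comes with each control period).
- viewer.grab_frame(name): name is "side" or "top"; returns a dict with "color" (384x512x3 uint8, blue, green, red), "fovy" (degrees; the focal length in pixels is half the picture's height over the tangent of half this angle, whatever the lens; pixels are square), "cx", "cy" (the principal point, pixels), "R" (3x3) and "t" (3): a world point X has camera coordinates R X + t. Camera axes: x right, y down, z forward; pixel columns grow to the right and rows downward; lengths in m; the calibration is good to about 2 mm. A picture is of the moment at which its call begins. There is no depth.
- order.job_done(): hands the job in; it is judged then, once.
The state is a dict: "t": time; "q": joint angles; "qd": joint speeds; "joint_efforts": joint torques, N m; "eef_pos": TCP position; "ee_rot": TCP orientation; "force": force on the tool from outside, world axes, zero at the start; "moment": the same for the moment, N m; "width": finger opening in m; "gripper_force": force on a finger pad.
Only numpy, scipy, OpenCV 4.12 (cv2) and the standard library are available. Lean on these libraries where they do the work, as an engineer would, in place of code of your own. Each camera call takes 0.05 s, during which the arm holds its last target. There are 200 camera calls.

### The job

On the roof sample panel, swing the hinged keeper bar across the tile until it clicks shut past its spring ball. Then take the metal flashing by its standing seam and slide its flat front edge squarely under the middle of the front of the tile, until the tile laps it by about 40 mm, without lifting or pushing the tile out of place and without disturbing anything else on the bench. Finish while still gripping the flashing by its seam and pressing it down flat on the board with a steady push of about 15 N: do not let go.

Things in the scene. Friction and masses are not known exactly. Their poses are not given: they have to be found in the camera images.
- panel: plywood sample-panel board fixed to the bench, 270 (x) by 290 (y) by 18 mm, its top at z = 18 mm. Origin: centre of its underside; z up; x points from its open front half to the tile on its rear half (the way the flashing is pushed in); y to the left of that. A wooden stop 35 mm high stands behind the tile
- slot (a point): on the board top, midway across the mouth of the slot under the tile, at x = 2, y = 0, z = 18 mm of the panel, axes as the panel's. Wooden battens 10 mm high carry the tile at both sides and the back: the slot is 10 mm high, 120 mm wide, 68 mm deep, open to the front
- tile: loose flat terracotta roof tile, 100 (x) by 136 (y) by 10 mm, about 0.3 kg, lying on the battens; origin: centre of its underside, axes as the panel's. Its underside is 10 mm above the board, its front edge about over the panel's x = 1 mm
- tile_front (a point): middle of the lower front edge of the tile (underside, 28 mm above the panel's underside), axes as the tile's
- keeper (a joint): angle of the keeper bar about its upright pin, rad: 0 = shut against its end stop, straight across the tile to the panel's -y side; grows as it opens towards the panel's front (clockwise from above; shuts counter-clockwise); at most 1.5. Stays where left. From 0.07 to 0.03 it rides over a spring ball (about 4 N at the knob) that then holds it at 0 to 0.02
- keeper_knob (a point): half-way up the upright round wooden knob on the end of the steel keeper bar: 20 mm across, 48 to 90 mm above the bench, this point 70 mm above it. The bar is 22 mm wide, from 40 to 50 mm above the bench. Its circle about the hinge has 200 mm radius; in the panel's frame knob = hinge + 200 mm * (-sin q, -cos q) at joint value q
- keeper_hinge (a point): on the axis of the keeper's hinge pin, at x = 70, y = 108 mm in the panel's frame, same height as the knob point
- flashing_seam (a point): centre of the flashing's standing seam, the upright rib to grip: 60 mm long (x), 10 mm thick (y; rolled top 11 mm), from 4 to 52 mm above the flashing's underside, this point 26 mm above it. Axes: x along the seam to the front edge, z up. It lies on the flashing's middle line, starting at the rear edge. The flashing starts flat on the bench, seam up
- flashing_edge (a point): middle of the flashing's flat front edge, half-way up the 4 mm sheet: 80 mm ahead (x) of flashing_seam and 24 mm below it; the first 50 mm behind this edge are flat sheet without seam
- flashing: the whole flashing: rigid aluminium sheet 110 (x) by 96 (y) by 4 mm with the seam, 0.17 to 0.35 kg; origin: centre of the sheet's underside, 25 mm ahead of flashing_seam and 55 mm behind flashing_edge; axes as flashing_seam
- offcut: bystander: bit of tile, 30 by 24 by 10 mm, on the panel's front right corner
- spare_tile: bystander: spare tile, 100 by 136 by 10 mm, lying on the bench beyond the flashing
- hammer: bystander: hammer, 220 mm, lying on the bench to the left; origin under its middle
- nail_jar: bystander: glass jar with steel cap, 66 mm across, 85 mm high, to the left
- mug: bystander: white mug, 76 mm across, 85 mm high, at the left rear
- chisel: bystander: steel chisel, 180 mm, lying to the right
- hollow_brick: bystander: hollow brick, 190 by 94 by 90 mm, to the right

How it is judged:
On the way, in this order (a step that is already met when the one before it is completed fails the run):
1. the keeper bar is shut past its spring ball (value of joint keeper below 0.03 rad), for 0.2 s.
2. the flashing's front edge is tucked under the tile, flat on the board, in the robot's grip (x of flashing_edge in the frame of tile_front between 0.028 and 0.052 m and y of flashing_edge in the frame of panel between -0.02 and 0.02 m and angle between the x axis of flashing and the x axis of panel, either way round below 0.12 rad and angle between flashing's own z axis and vertical below 0.04 rad and z of flashing_edge in the frame of panel below 0.0235 m and z of flashing_seam in the frame of panel below 0.0475 m and contact force between the fingers and flashing above 1 N), for 0.2 s.
At the end, for the whole second after the job is handed in: keeper under 0.03 rad; lap 28 to 52 mm, edge within 20 mm of the panel's middle and 0.12 rad of square; flashing still, flat on the board, pressed on it with 8 to 45 N, still in the fingers; tile on its battens, not raised over 3 mm nor shifted over 6 mm (value of joint keeper below 0.03 rad and x of flashing_edge in the frame of tile_front between 0.028 and 0.052 m and y of flashing_edge in the frame of panel between -0.02 and 0.02 m and angle between the x axis of flashing and the x axis of panel, either way round below 0.12 rad and angle between each of flashing, tile's own z axis and vertical below 0.04 rad and z of flashing_edge in the frame of panel below 0.0235 m and z of flashing_seam in the frame of panel below 0.0475 m and z of tile_front in the frame of panel below 0.031 m and x of tile_front in the frame of panel between -0.006 and 0.008 m and y of tile_front in the frame of panel between -0.008 and 0.008 m and contact force between flashing and panel between 8 and 45 N and contact force between the fingers and flashing above 4 N and linear speed of flashing below 0.01 m/s); the arm keeps its last pose, push and grip.
It fails at once if the tile's front edge is lifted more than 4 mm or the tile is tipped (z of tile_front in the frame of panel above 0.032 m or angle between tile's own z axis and vertical above 0.06 rad).
It fails at once if the flashing or the board is crushed (over 60 N) (contact force between flashing and panel above 60 N).
It fails at once if a bystander is moved more than 25 mm (distance of any of offcut, spare_tile, hammer, nail_jar, mug, chisel, hollow_brick from where it was at the start of the episode above 0.025 m).
It also fails if it takes over 54 s, if anything falls off the work surface, if the arm or the gripper's body presses on something with over 40 N, if the wrist force passes 120 N, or if a joint passes its speed limit or range.

## Working session

There is one attempt and no reset: what is moved stays moved. The work goes in short steps, Python scripts to look and compute and a tool call to move; the robot and the scene stay as the last step left them, time stands still between calls to the robot, and variables do not carry over. Pictures are saved under pics/ and viewed, at most 10 in all, crops included, and the job is handed in when it is done.

Besides the shell and the picture viewer there is one more tool, called after ">>>" as name([rows], argument=value, ...), one row to a line, values as JSON. servo_tool: Moves the arm, as the interface text tells. Its arguments: {"type":"object","properties":{"targets":{"type":"array"},"force":{"type":"number"}},"required":["targets"]}

```bash
mkdir -p pics
cat > h.py <<'E'
import numpy as np, cv2, pickle
from station import monitor, viewer, order
def grab(n,tag):
    f=viewer.grab_frame(n); cv2.imwrite(f'pics/{tag}.png',f['color']); pickle.dump(f,open(f'pics/{tag}.pkl','wb')); return f
def load(tag): return pickle.load(open(f'pics/{tag}.pkl','rb'))
def K(f):
    F=f['color'].shape[0]/2/np.tan(np.radians(f['fovy'])/2)
    return np.array([[F,0,f['cx']],[0,F,f['cy']],[0,0,1]])
def proj(f,X):
    c=np.atleast_2d(X)@np.array(f['R']).T+np.array(f['t']); p=c@K(f).T; return p[:,:2]/p[:,2:]
def onz(f,uv,z):
    R=np.array(f['R']);t=np.array(f['t']);C=-R.T@t
    d=R.T@np.linalg.solve(K(f),[*uv,1.]); return C+d*(z-C[2])/d[2]
E
python3 - <<'E'
from h import *
for n in('top','side'):
    f=grab(n,n+'0'); print(f['fovy'],f['cx'],f['cy'],-np.array(f['R']).T@f['t'])
    cv2.imwrite(f'pics/{n}0b.png',cv2.resize(f['color'],(800,600),interpolation=cv2.INTER_CUBIC))
print(monitor.get_state())
E
```

```text
56.55380213293574 263.78728090465086 194.931948160769 [ 0.3542372  -0.04726288  1.35042457]
56.42567282068462 255.10869289949758 195.2622454011303 [0.0719024  0.63950453 0.76530208]
{'t': 0.1, 'q': array([-8.83909007e-01,  3.59306242e-01,  1.11609626e-02, -3.01213341e-04,
       -1.22408186e+00, -2.88100896e-01]), 'qd': array([ 0.00087788, -0.00269008,  0.00144363,  0.00091537, -0.00183785,
        0.00159747]), 'joint_efforts': array([-1.52619908e-03, -5.84163344e+01,  2.93750453e+01,  7.01546609e+00,
        1.01287573e-02, -7.40154110e-05]), 'eef_pos': array([ 0.26192848, -0.62168051,  0.24772806]), 'ee_rot': array([ 3.14014035e+00, -1.35070257e-04, -2.74290869e+00]), 'force': array([-0.87989177,  0.69521697,  0.85347096]), 'moment': array([ 0.04220033,  0.03059929, -0.07319683]), 'gripper_force': 0.0, 'width': 0.08744760667027793}
```

View pics/top0b.png

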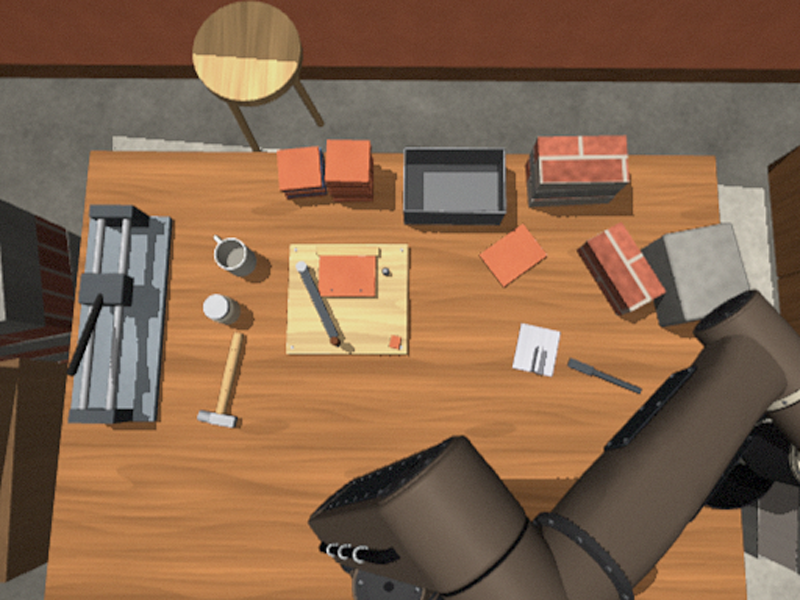

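View pics/side0b.png

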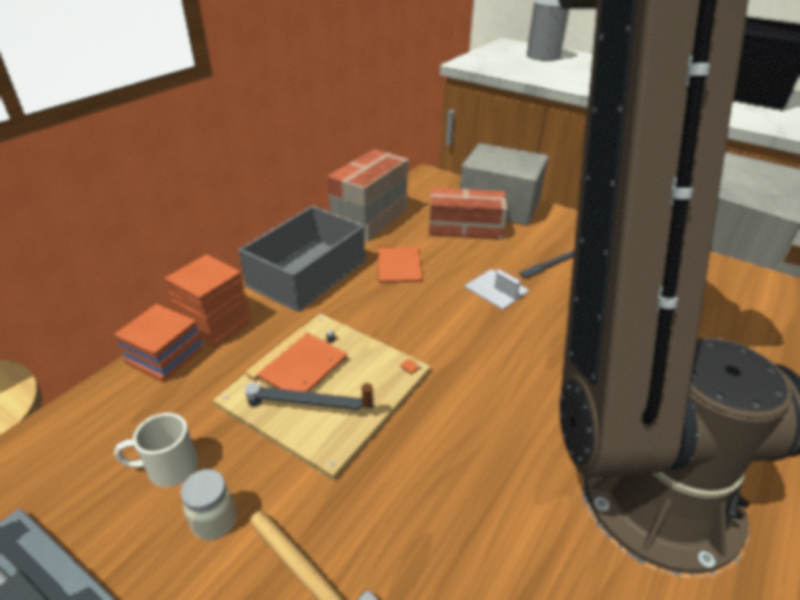

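The top view shows the panel at about (287–408, 245–355), with the keeper from hinge (302,267) to knob (335,342), and the flashing at about (537,350). The side view agrees. I'll take a closer crop.

Run:
```python
from h import *
c=load('top0')['color']
def z(c,x0,y0,w,h,s):
    im=cv2.resize(c[y0:y0+h,x0:x0+w],None,fx=s,fy=s,interpolation=cv2.INTER_CUBIC)
    for i in range(0,w,10): cv2.putText(im,str(x0+i),(i*s,8),0,.3,(255,255,255),1); cv2.line(im,(i*s,10),(i*s,14),(255,255,255),1)
    for i in range(0,h,10): cv2.putText(im,str(y0+i),(0,i*s+4),0,.3,(0,0,0),1); cv2.line(im,(20,i*s),(24,i*s),(0,0,0),1)
    return im
a=z(c,178,150,90,82,5);b=z(c,323,202,42,50,8)
im=np.zeros((410,450+336,3),np.uint8); im[:,:450]=a; im[:400,450:]=b
cv2.imwrite('pics/c1.png',im)
c=load('side0')['color']
a=z(c,130,195,150,112,5); cv2.imwrite('pics/c2.png',a)
b=z(c,290,165,60,40,10); cv2.imwrite('pics/c3.png',b)
```

```text
(no output)
```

View pics/c1.png

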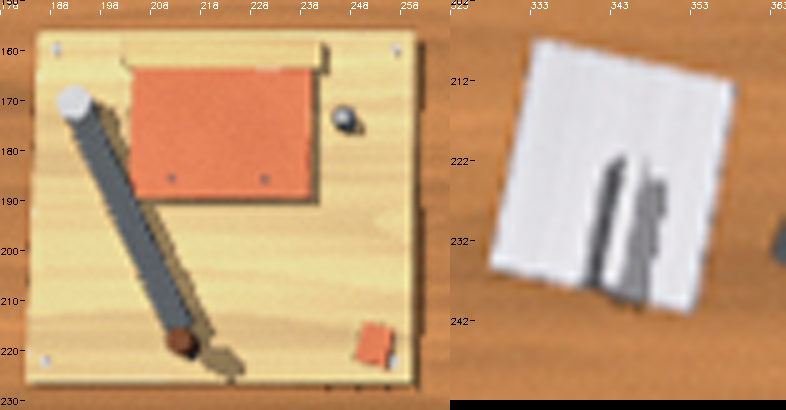

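View pics/c3.png

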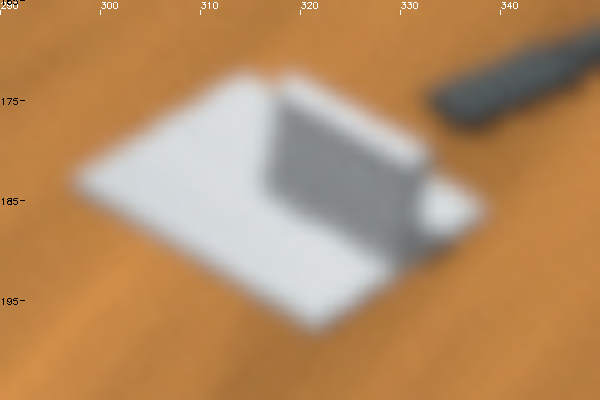

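View pics/c2.png

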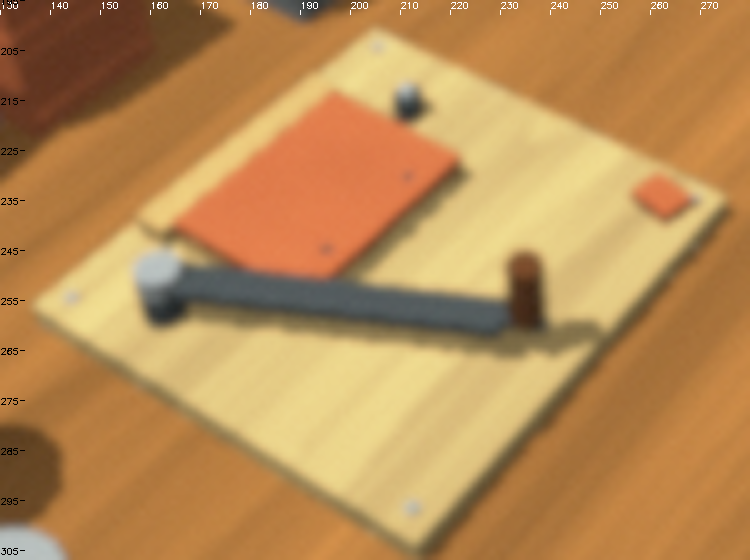

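```bash
cat > fit.py <<'E'
from h import *
from scipy.optimize import least_squares
T,S=load('top0'),load('side0')
def px(P,x0,y0,s): return (np.array(P,float)+.5)/s-.5+[x0,y0]
def fit(loc,obs,x0):
    def pts(p): 
        c,s=np.cos(p[2]),np.sin(p[2]); return np.c_[p[0]+c*loc[:,0]-s*loc[:,1],p[1]+s*loc[:,0]+c*loc[:,1],loc[:,2]]
    def res(p): return np.concatenate([(proj(f,pts(p))-o).ravel() for f,o in obs])
    r=least_squares(res,x0,loss='soft_l1'); return r.x,r.fun.reshape(-1,2).round(1)
L=np.array([[.135,.145,.018],[.135,-.145,.018],[-.135,-.145,.018],[-.135,.145,.018]])
ot=px([[37,31],[414,33],[412,386],[26,382]],178,150,5); os_=px([[36,305],[375,28],[733,200],[418,550]],130,195,5)
for o in([(T,ot)],[(S,os_)],[(T,ot),(S,os_)]): P,r=fit(L,o,[.5,.15,0]); print(P.round(4),r.tolist())
F=np.array([[.055,.048,.004],[.055,-.048,.004],[-.055,-.048,.004],[-.055,.048,.004]])
ot=px([[83,38],[286,82],[240,312],[39,268]],323,202,8); os_=px([[75,183],[245,72],[487,210],[315,330]],290,165,10)
for o in([(T,ot)],[(S,os_)],[(T,ot),(S,os_)]): Q,r=fit(F,o,[.5,-.15,0]); print(Q.round(4),r.tolist())
k=px([[180,338]],178,150,5)[0]; ks=px([[525,253]],130,195,5)[0]
print('knob',onz(T,k,.09),onz(S,ks,.09))
c,s=np.cos(P[2]),np.sin(P[2]);R=np.array([[c,-s],[s,c]])
h=P[:2]+R@[.07,.108]; print('hinge',h)
for q in (onz(T,k,.09),onz(S,ks,.09)):
    d=R.T@(q[:2]-h); print(np.linalg.norm(d),'q',np.arctan2(-d[0],-d[1]))
tl=px([[131,68],[312,68],[312,199],[131,199]],178,150,5)
print('tile top corners in panel', [(R.T@(onz(T,u,.038)[:2]-P[:2])).round(4).tolist() for u in tl])
E
python3 fit.py
```

```text
[0.5667 0.1241 0.0062] [[0.1, 0.0], [0.2, -0.1], [0.1, -0.2], [-0.4, 0.2]]
[0.563  0.1258 0.0049] [[-0.6, 0.1], [0.7, 0.1], [-0.1, -0.3], [0.1, -0.0]]
[0.5647 0.1248 0.0064] [[-0.1, 0.5], [-0.0, 0.4], [-0.1, 0.3], [-0.6, 0.8], [-0.8, -0.3], [0.4, -0.2], [-0.5, -0.8], [-0.0, -0.7]]
[ 0.4492 -0.3326 -0.2092] [[0.1, 0.1], [-0.3, 0.1], [0.1, -0.0], [-0.0, -0.2]]
[ 0.4468 -0.3303 -0.2162] [[-0.2, -0.2], [-0.0, 0.5], [0.0, 0.1], [0.2, -0.4]]
[ 0.4482 -0.3321 -0.2124] [[0.1, 0.3], [-0.3, 0.4], [-0.0, 0.3], [-0.2, 0.0], [-0.3, -0.6], [-0.2, 0.1], [-0.1, -0.3], [0.1, -0.8]]
knob [0.45978755 0.14193014 0.09      ] [0.46053175 0.13859682 0.09      ]
hinge [0.63402684 0.23327012]
0.19672905508340469 q 1.0943278864823425
0.19764508420861646 q 1.077641707423057
tile top corners in panel [[0.1035, 0.0679], [0.1039, -0.0688], [0.0039, -0.0703], [0.0033, 0.0649]]
```

>>> servo_tool([
  {"angular": [0,0,0],"xyz": [-2.5,3.3,0],"claw": 4},
  {"angular": [0,0,0],"xyz": [-2.5,3.3,0],"claw": 4},
  {"angular": [0,0,0],"xyz": [-2.5,3.3,0],"claw": 4},
  {"angular": [0,0,0],"xyz": [-2.5,3.3,0],"claw": 4},
  {"angular": [0,0,0],"xyz": [-2.5,3.3,0],"claw": 4},
  {"angular": [0,0,0],"xyz": [-2.5,3.3,0],"claw": 4},
  {"angular": [0,0,0],"xyz": [-2.5,3.3,0],"claw": 4},
  {"angular": [0,0,0],"xyz": [-2.5,3.3,0],"claw": 4},
  {"angular": [0,0,0],"xyz": [-2.5,3.3,0],"claw": 4},
  {"angular": [0,0,0],"xyz": [-2.5,3.3,0],"claw": 4},
  {"angular": [0,0,0],"xyz": [-2.5,3.3,0],"claw": 4},
  {"angular": [0,0,0],"xyz": [-2.5,3.3,0.5],"claw": 4},
  {"angular": [0,0,0],"xyz": [-2.5,3.3,1],"claw": 4},
  {"angular": [0,0,0],"xyz": [-2.5,3.3,1],"claw": 4},
  {"angular": [0,0,0],"xyz": [-2.5,3.3,1],"claw": 4},
  {"angular": [0,0,0],"xyz": [-2.5,3.3,1],"claw": 4},
  {"angular": [0,0,0],"xyz": [-2.5,3.3,1],"claw": 4},
  {"angular": [0,0,0],"xyz": [-2.5,3.3,1],"claw": 4},
  {"angular": [0,0,-5.3],"xyz": [-2.5,3.3,1],"claw": 4},
  {"angular": [0,0,0],"xyz": [0,0,0],"claw": 4},
])

```text
t: 2.1
eef_pos: [0.457, 0.1437, 0.1721]
ee_rot: [-3.141, -0.001, -2.644]
force: [0.5, -0.1, 0.4]
width: 0.0401
gripper_force: 0.0
```

>>> servo_tool([
  {"angular": [0,0,0],"xyz": [0,-0.4,2.5],"claw": 4},
  {"angular": [0,0,0],"xyz": [0,0,2.5],"claw": 4},
  {"angular": [0,0,0],"xyz": [0,0,2.5],"claw": 4},
  {"angular": [0,0,-2],"xyz": [0,0,1.7],"claw": 4},
  {"angular": [0,0,0],"xyz": [0,0,0],"claw": 3},
  {"angular": [0,0,0],"xyz": [0,0,0],"claw": 3},
])

```text
t: 2.7
eef_pos: [0.4582, 0.1364, 0.0818]
ee_rot: [-3.141, -0.001, -2.616]
force: [-0.7, 1.0, 1.0]
width: 0.0317
gripper_force: 0.0
```

Run:
```python
from h import *
t=grab('top','top1')['color'];s=grab('side','side1')['color']
cv2.imwrite('pics/d1.png',np.hstack([cv2.resize(t[150:250,160:260],(400,400)),cv2.resize(s[190:290,180:280],(400,400),interpolation=2)]))
```

```text
(no output)
```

View pics/d1.png

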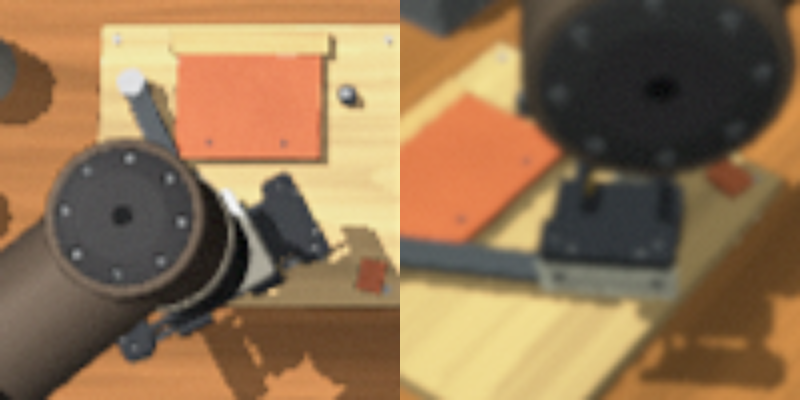

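The gripper's closing axis is square to the bar, and the knob end is hidden between the fingers. Next I swing the bar.

>>> servo_tool([
  {"angular": [0,0,-4],"xyz": [0,-1.4,0],"claw": 3},
  {"angular": [0,0,-4],"xyz": [0,-1.4,0],"claw": 3},
  {"angular": [0,0,-4],"xyz": [0,-1.4,0],"claw": 3},
  {"angular": [0,0,-4],"xyz": [0,-1.4,0],"claw": 3},
  {"angular": [0,0,-4],"xyz": [0,-1.4,0],"claw": 3},
  {"angular": [0,0,-4],"xyz": [0,-1.4,0],"claw": 3},
  {"angular": [0,0,-4],"xyz": [0,-1.4,0],"claw": 3},
  {"angular": [0,0,-4],"xyz": [0,-1.4,0],"claw": 3},
  {"angular": [0,0,-4],"xyz": [0,-1.4,0],"claw": 3},
  {"angular": [0,0,-4],"xyz": [0,-1.4,0],"claw": 3},
  {"angular": [0,0,-4],"xyz": [0,-1.4,0],"claw": 3},
  {"angular": [0,0,-4],"xyz": [0,-1.4,0],"claw": 3},
  {"angular": [0,0,0],"xyz": [0,0,0],"claw": 3},
])

```text
t: 4.1
eef_pos: [0.589, 0.0364, 0.0827]
ee_rot: [-3.139, 0.001, -1.777]
force: [0.4, -0.2, -0.2]
width: 0.0299
gripper_force: 0.0
```

Run:
```python
from h import *
t=grab('top','top2')['color'];s=grab('side','side2')['color']
cv2.imwrite('pics/d2.png',np.hstack([cv2.resize(t[150:250,170:270],(400,400)),cv2.resize(s[190:290,150:250],(400,400),interpolation=2)]))
p=monitor.get_state()['eef_pos'][:2]-[.634,.2333]; print(np.linalg.norm(p),np.arctan2(-p[0],-p[1])+.006)
```

```text
0.20225200626709106 0.23986743340080152
```

View pics/d2.png

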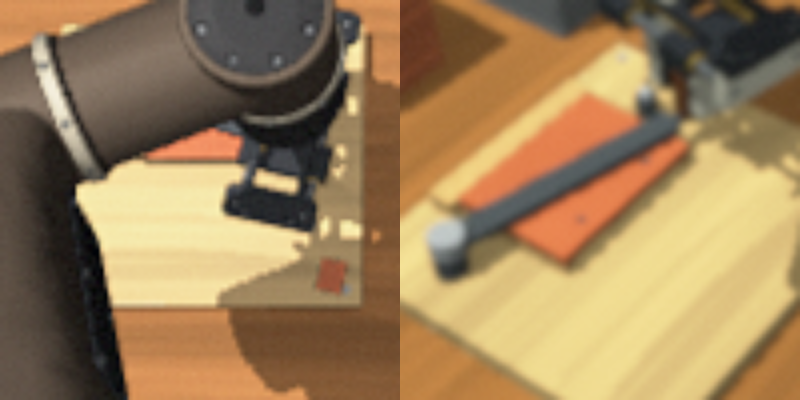

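The bar follows the fingers and sits across the tile with about 0.25 rad left. Next is the slow final push.

>>> servo_tool([
  {"angular": [0,0,-3.5],"xyz": [0,-1.2,0],"claw": 3},
  {"angular": [0,0,-3.5],"xyz": [0,-1.2,0],"claw": 3},
  {"angular": [0,0,-2.5],"xyz": [0,-0.8,0],"claw": 3},
  {"angular": [0,0,-1],"xyz": [0,-0.5,0],"claw": 3},
  {"angular": [0,0,-1],"xyz": [0,-0.5,0],"claw": 3},
  {"angular": [0,0,-1],"xyz": [0,-0.4,0],"claw": 3},
  {"angular": [0,0,0],"xyz": [0,-0.3,0],"claw": 3},
  {"angular": [0,0,0],"xyz": [0,0,0],"claw": 3},
])

```text
t: 5.0
eef_pos: [0.6346, 0.0311, 0.0814]
ee_rot: [3.14, -0.001, -1.56]
force: [-2.7, -1.5, 1.7]
width: 0.0302
gripper_force: 1.3
```

>>> servo_tool([
  {"angular": [0,0,0],"xyz": [0,-0.3,0],"claw": 3},
  {"angular": [0,0,0],"xyz": [0,-0.3,0],"claw": 3},
  {"angular": [0,0,0],"xyz": [0,0,0],"claw": 3},
])

```text
t: 5.3
eef_pos: [0.642, 0.0315, 0.0816]
ee_rot: [-3.141, 0.0, -1.56]
force: [0.1, -0.4, 0.2]
width: 0.0298
gripper_force: 0.0
```

>>> servo_tool([
  {"angular": [0,0,0],"xyz": [0,-0.2,0],"claw": 3},
  {"angular": [0,0,0],"xyz": [0,-0.2,0],"claw": 3},
  {"angular": [0,0,0],"xyz": [0,0,0],"claw": 3},
])

```text
t: 5.6
eef_pos: [0.6456, 0.0316, 0.0815]
ee_rot: [3.141, 0.0, -1.56]
force: [-1.4, -0.7, 1.5]
width: 0.0303
gripper_force: 0.9
```

>>> servo_tool([
  {"angular": [0,0,0],"xyz": [0,-0.2,0],"claw": 3},
  {"angular": [0,0,0],"xyz": [0,0,0],"claw": 3},
])

```text
t: 5.8
eef_pos: [0.6458, 0.0315, 0.0812]
ee_rot: [3.138, -0.0, -1.56]
force: [-8.2, 1.6, 5.1]
width: 0.0301
gripper_force: 4.0
```

>>> servo_tool([
  {"angular": [0,0,0],"xyz": [0,0.5,0],"claw": 4},
  {"angular": [0,0,0],"xyz": [0,0,-2],"claw": 4},
  {"angular": [0,0,0],"xyz": [0,0,-3],"claw": 4},
  {"angular": [0,0,-7.7],"xyz": [0,0,-3],"claw": 4},
  {"angular": [0,0,-7.7],"xyz": [0,0,0],"claw": 4},
  {"angular": [0,0,-7.7],"xyz": [0,0,0],"claw": 4},
  {"angular": [0,0,-7.7],"xyz": [0,0,0],"claw": 4},
  {"angular": [0,0,-7.7],"xyz": [0,0,0],"claw": 4},
  {"angular": [0,0,-7.7],"xyz": [0,0,0],"claw": 4},
  {"angular": [0,0,-7.7],"xyz": [0,0,0],"claw": 4},
  {"angular": [0,0,-7.7],"xyz": [0,0,0],"claw": 4},
  {"angular": [0,0,-7.7],"xyz": [0,0,0],"claw": 4},
  {"angular": [0,0,-7.7],"xyz": [0,0,0],"claw": 4},
  {"angular": [0,0,0],"xyz": [0,0,0],"claw": 4},
])

```text
t: 7.2
eef_pos: [0.643, 0.0316, 0.1618]
ee_rot: [-3.141, -0.001, -0.213]
force: [0.1, -0.4, -0.1]
width: 0.0401
gripper_force: 0.0
```

>>> servo_tool([
  {"angular": [0,0,0],"xyz": [-1.4,4,0],"claw": 4},
  {"angular": [0,0,0],"xyz": [-1.4,4,0],"claw": 4},
  {"angular": [0,0,0],"xyz": [-1.4,4,0],"claw": 4},
  {"angular": [0,0,0],"xyz": [-1.4,4,0],"claw": 4},
  {"angular": [0,0,0],"xyz": [-1.4,4,0],"claw": 4},
  {"angular": [0,0,0],"xyz": [-1.4,4,0],"claw": 4},
  {"angular": [0,0,0],"xyz": [-1.4,4,0],"claw": 4},
  {"angular": [0,0,0],"xyz": [-1.4,4,0],"claw": 4},
  {"angular": [0,0,0],"xyz": [-1.4,4,0],"claw": 4},
  {"angular": [0,0,0],"xyz": [-1.4,4,0],"claw": 4},
  {"angular": [0,0,0],"xyz": [0,0,0],"claw": 4},
])

```text
t: 8.3
eef_pos: [0.418, -0.3324, 0.1617]
ee_rot: [3.141, -0.0, -0.224]
force: [0.7, -0.4, -1.0]
width: 0.0399
gripper_force: 0.0
```

Run:
```python
from h import *
t=grab('top','top3')['color'];s=grab('side','side3')['color']
cv2.imwrite('pics/d3.png',np.hstack([cv2.resize(t[150:232,178:268],(450,410),interpolation=2),cv2.resize(s[195:305,130:220],(336,410),interpolation=2)]))
```

```text
(no output)
```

View pics/d3.png

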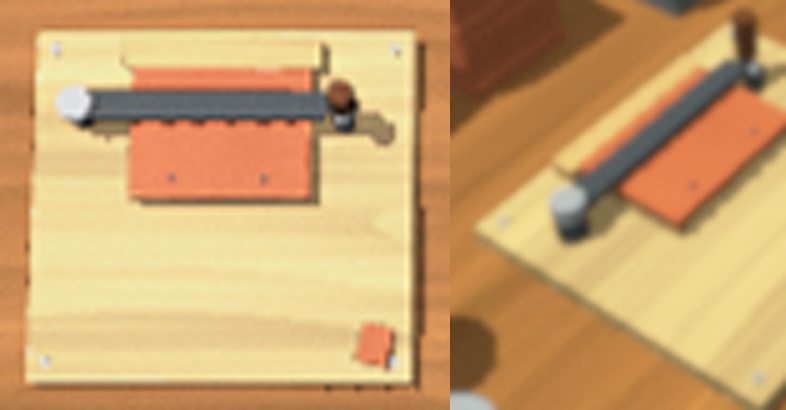

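Keeper bar is straight across the tile (hinge (73,103), knob (340,93)), so it's shut; the tile hasn't moved. I'll check the calibration against the knob contact.

Run:
```python
from h import *
T,S=load('top3'),load('side3')
print(onz(T,[(340.5)/5-.5+178,93.5/5-.5+150],.09), onz(S,[(743-450)/336*90+129.6,18/410*110+194.6],.09))
# tool finger check: side/top local calibration - tool not measured
```

```text
[0.63829278 0.03196476 0.09      ] [0.63430709 0.0369106  0.09      ]
```

>>> servo_tool([
  {"angular": [0,0,-0.7],"xyz": [0.5,-0.6,0],"claw": 4},
  {"angular": [0,0,0],"xyz": [0,0,3],"claw": 4},
  {"angular": [0,0,0],"xyz": [0,0,3],"claw": 4},
  {"angular": [0,0,0],"xyz": [0,0,2.5],"claw": 4},
  {"angular": [0,0,0],"xyz": [0,0,2.5],"claw": 4},
  {"angular": [0,0,0],"xyz": [0,0,1.2],"claw": 4},
  {"angular": [0,0,0],"xyz": [0,0,0.6],"claw": 4},
  {"angular": [0,0,0],"xyz": [0,0,0],"claw": 4},
])

```text
t: 9.2
eef_pos: [0.427, -0.324, 0.0334]
ee_rot: [3.142, 0.001, -0.202]
force: [-0.7, 0.3, 0.7]
width: 0.0398
gripper_force: 0.0
```

>>> servo_tool([
  {"angular": [0,0,0.4],"xyz": [-0.2,0.4,0],"claw": 4},
  {"angular": [0,0,0],"xyz": [0,0,0],"claw": 0.5},
  {"angular": [0,0,0],"xyz": [0,0,0],"claw": 0.5},
  {"angular": [0,0,0],"xyz": [0,0,0],"claw": 0.5},
  {"angular": [0,0,0],"xyz": [0,0,0],"claw": 0.5},
  {"angular": [0,0,0],"xyz": [0,0,0],"claw": 0.5},
], force=40)

```text
t: 9.8
eef_pos: [0.4238, -0.3282, 0.0338]
ee_rot: [3.141, -0.0, -0.21]
force: [-0.6, 0.5, 2.5]
width: 0.01
gripper_force: 40.0
```

>>> servo_tool([
  {"angular": [0,0,0],"xyz": [0,0,-1],"claw": 0.5},
  {"angular": [0,0,0],"xyz": [0,0,-2.5],"claw": 0.5},
  {"angular": [0,0,-4.1],"xyz": [0,0,-2.5],"claw": 0.5},
  {"angular": [0,0,-4.1],"xyz": [0,0,0],"claw": 0.5},
  {"angular": [0,0,-4.2],"xyz": [0,0,0],"claw": 0.5},
  {"angular": [0,0,0],"xyz": [0.3,-2.5,0],"claw": 0.5},
  {"angular": [0,0,0],"xyz": [0.3,-3.5,0],"claw": 0.5},
  {"angular": [0,0,0],"xyz": [0.3,-3.5,0],"claw": 0.5},
  {"angular": [0,0,0],"xyz": [0.3,-3.5,0],"claw": 0.5},
  {"angular": [0,0,0],"xyz": [0.3,-3.5,0],"claw": 0.5},
  {"angular": [0,0,0],"xyz": [0.3,-3.5,0],"claw": 0.5},
  {"angular": [0,0,0],"xyz": [0.3,-3.5,0],"claw": 0.5},
  {"angular": [0,0,0],"xyz": [0.3,-3.5,0],"claw": 0.5},
  {"angular": [0,0,0],"xyz": [0.3,-3.5,0],"claw": 0.5},
  {"angular": [0,0,0],"xyz": [0.3,-3.5,0],"claw": 0.5},
  {"angular": [0,0,0],"xyz": [0.3,-3.5,0],"claw": 0.5},
  {"angular": [0,0,0],"xyz": [0.3,-3.5,0],"claw": 0.5},
  {"angular": [0,0,0],"xyz": [0,-3,0],"claw": 0.5},
  {"angular": [0,0,0],"xyz": [0,-1.2,0],"claw": 0.5},
  {"angular": [0,0,0],"xyz": [0,0,0],"claw": 0.5},
])

```text
t: 11.8
eef_pos: [0.4569, 0.1255, 0.0938]
ee_rot: [-3.141, -0.0, 0.008]
force: [-0.3, -0.4, -3.1]
width: 0.0095
gripper_force: 40.0
```

>>> servo_tool([
  {"angular": [0,0,0],"xyz": [0,0.1,1.5],"claw": 0.5},
  {"angular": [0,0,0],"xyz": [0,0,1.5],"claw": 0.5},
  {"angular": [0,0,0],"xyz": [0,0,0.5],"claw": 0.5},
  {"angular": [0,0,0],"xyz": [0,0,0],"claw": 0.5},
])

```text
t: 12.2
eef_pos: [0.4563, 0.122, 0.0581]
ee_rot: [3.14, 0.002, 0.005]
force: [-0.4, -0.1, -2.9]
width: 0.0099
gripper_force: 40.0
```

Run:
```python
from h import *
t=grab('top','top4')['color'];s=grab('side','side4')['color']
cv2.imwrite('pics/d4.png',np.hstack([cv2.resize(t[155:232,182:262],(400,385),interpolation=2),cv2.resize(s[205:305,140:240],(385,385),interpolation=2)]))
print(monitor.get_state()['eef_pos'])
```

```text
[0.45720534 0.12281935 0.05900168]
```

View pics/d4.png

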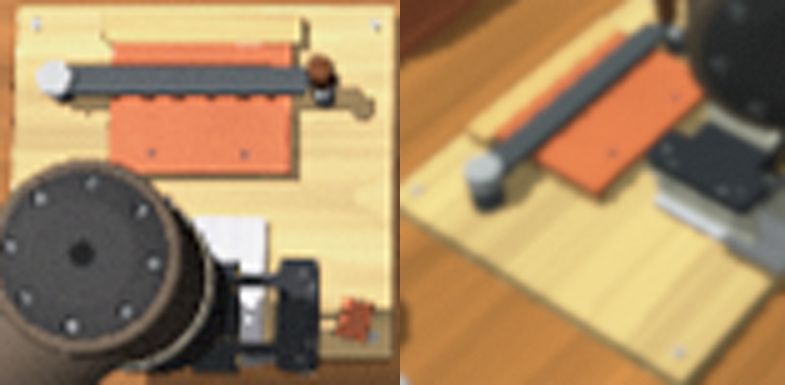

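The flashing is square, and its front edge (row 217 of the crop) is about 42 crop px ahead of the tile front (row 175). The offcut is untouched.

Run:
```python
from h import *
T=load('top4')
p=lambda u,v:[(u+.5)/5-.5+182,(v+.5)/5-.5+155]
print('edge',onz(T,p(240,217),.029),'right',onz(T,p(268,240),.029))
for u,v in((108,175),(294,175)): print('tile front',onz(T,p(u,v),.038))
```

```text
edge [0.5374864  0.09349278 0.029     ] right [0.52037106 0.0721218  0.029     ]
tile front [0.56683192 0.19192267 0.038     ]
tile front [0.56827437 0.05305935 0.038     ]
```

>>> servo_tool([
  {"angular": [0,0,0],"xyz": [0,-0.2,0.5],"claw": 0.5},
  {"angular": [0,0,0],"xyz": [0.5,0,0],"claw": 0.5},
  {"angular": [0,0,0],"xyz": [0.5,0,0],"claw": 0.5},
  {"angular": [0,0,0],"xyz": [0.5,0,0],"claw": 0.5},
  {"angular": [0,0,0],"xyz": [0.5,0,0],"claw": 0.5},
  {"angular": [0,0,0],"xyz": [0.5,0,0],"claw": 0.5},
  {"angular": [0,0,0],"xyz": [0,0,0],"claw": 0.5},
])

```text
t: 13.0
eef_pos: [0.4828, 0.1254, 0.0536]
ee_rot: [-3.141, -0.0, 0.006]
force: [-0.1, -1.3, -3.3]
width: 0.01
gripper_force: 40.0
```

>>> servo_tool([
  {"angular": [0,0,0],"xyz": [0.5,0,0],"claw": 0.5},
  {"angular": [0,0,0],"xyz": [0.5,0,0],"claw": 0.5},
  {"angular": [0,0,0],"xyz": [0.5,0,0],"claw": 0.5},
  {"angular": [0,0,0],"xyz": [0.5,0,0],"claw": 0.5},
  {"angular": [0,0,0],"xyz": [0,0,0],"claw": 0.5},
])

```text
t: 13.5
eef_pos: [0.5028, 0.1256, 0.0536]
ee_rot: [-3.141, -0.0, 0.006]
force: [-0.6, -0.3, -2.8]
width: 0.0097
gripper_force: 40.0
```

>>> servo_tool([
  {"angular": [0,0,0],"xyz": [0.5,0,0],"claw": 0.5},
  {"angular": [0,0,0],"xyz": [0.5,0,0],"claw": 0.5},
  {"angular": [0,0,0],"xyz": [0.5,0,0],"claw": 0.5},
  {"angular": [0,0,0],"xyz": [0.5,0,0],"claw": 0.5},
  {"angular": [0,0,0],"xyz": [0.4,0,0],"claw": 0.5},
  {"angular": [0,0,0],"xyz": [0,0,0],"claw": 0.5},
])

```text
t: 14.1
eef_pos: [0.5266, 0.1256, 0.0535]
ee_rot: [-3.142, -0.0, 0.006]
force: [0.4, -0.3, -3.0]
width: 0.0094
gripper_force: 40.0
```

>>> servo_tool([
  {"angular": [0,0,0],"xyz": [0,0,0.1],"claw": 0.5},
  {"angular": [0,0,0],"xyz": [0,0,0.1],"claw": 0.5},
  {"angular": [0,0,0],"xyz": [0,0,0],"claw": 0.5},
], force=50)

```text
t: 14.4
eef_pos: [0.5258, 0.1255, 0.0518]
ee_rot: [3.141, 0.0, 0.006]
force: [-1.6, -1.0, 0.3]
width: 0.0097
gripper_force: 50.0
```

>>> servo_tool([
  {"angular": [0,0,0],"xyz": [0,0,0.1],"claw": 0.5},
  {"angular": [0,0,0],"xyz": [0,0,0],"claw": 0.5},
  {"angular": [0,0,0],"xyz": [0,0,0],"claw": 0.5},
])

```text
t: 14.7
eef_pos: [0.5257, 0.1255, 0.0518]
ee_rot: [3.142, -0.0, 0.007]
force: [-5.4, -0.9, 12.8]
width: 0.0097
gripper_force: 50.0
```

Run:
```python
from h import *
t=grab('top','top5')['color'];s=grab('side','side5')['color']
cv2.imwrite('pics/d5.png',np.hstack([cv2.resize(t[155:232,182:262],(400,385),interpolation=2),cv2.resize(s[205:305,140:240],(385,385),interpolation=2)]))
for i in range(3):
    viewer.grab_frame('top'); st=monitor.get_state(); print(st['eef_pos'],st['ee_rot'],st['force'],st['gripper_force'])
```

```text
[0.52575001 0.12548374 0.05180104] [ 3.14154975e+00 -3.54819821e-04  6.55243980e-03] [-5.84741126 -0.82901672 12.99469344] 50.00173330307007
[0.5257941  0.12548392 0.05182285] [ 3.14157818e+00 -4.46460937e-04  6.57557782e-03] [-6.41246631 -0.62125113 12.84452554] 50.00173330307007
[0.52576091 0.12549282 0.05179925] [ 3.14154295e+00 -3.67107767e-04  6.57810650e-03] [-6.04371845 -2.07993508 13.03456512] 50.00177979469299
```

View pics/d5.png

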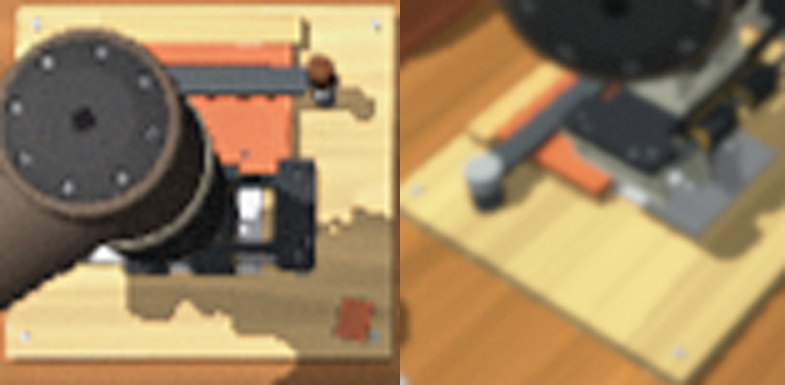

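The flashing is under the tile with its rear edge at about row 265 in the top crop. The tile's right side (column 294) and front are unmoved, and the keeper bar is still straight. The push is steady at about 16 N on the board, so I'm handing in.

```bash
python3 -c "
from station import order; print(order.job_done())"
```

```text
the job is handed in; nothing more can be done
None
```

I handed the job in with the keeper shut past its ball, the flashing tucked under the tile by about 39 mm, and the seam still gripped and pressed down with about 16 N (lap and push are my estimates; no verdict was returned).

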